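# Sort the wooden turners: hang the whole one, box the broken ones

### The job

Three wooden turners lie on the marble slab, and only one of them is whole, with its full blade and its hanging eye. Hang the whole one by its eye on the free peg of the utensil stand, and put the two broken ones in the open grey box so that they lie wholly inside it. Do not disturb the mug, the jar or the bowl.

Things in the scene. Friction and masses are not known exactly. Their poses are not given: they have to be found in the camera images.
- turner_whole: Whole wooden turner (flat spatula), 190 mm long, lying flat: blade 58 wide, 7 thick, x -95 to -25 mm; handle 20 wide, 12 thick, to x +54; round end eye 44 across, 10 thick, hole 26 mm. Undersides flush. About 60 g. Origin: underside, mid-width of the handle near the blade, a natural grip point; x from blade to eye end, z up.
- whole_eye (a point): Centre of the hole in the whole turner's eye, 73 mm along +x from its origin and 5 mm above its underside. The hole's axis is the turner's z.
- turner_no_eye: A broken turner like the whole one, but its handle is snapped off at x = +45 mm and the eye is missing: 140 mm long, blade complete (58 mm wide). About 50 g. Origin: underside, mid-width of the handle near the blade, a natural grip point; x from blade to eye end, z up.
- no_eye_stub_end (a point): The snapped end of its handle (x = +45 mm).
- no_eye_blade_end (a point): Middle of its blade's front edge (x = -95 mm).
- turner_half_blade: A broken turner like the whole one, with its eye, but most of the blade is snapped off, leaving a jagged stump 58 mm wide that ends at x = -40 mm on one side and -58 mm on the other: about 150 mm long. About 45 g. Origin: underside, mid-width of the handle near the blade, a natural grip point; x from blade to eye end, z up.
- half_blade_eye_end (a point): The outer end of its eye (x = +95 mm).
- half_blade_broken_end (a point): The snapped end of its blade (x = -55 mm, y = 0).
- slab: Fixed marble slab, 220 mm (x) by 300 mm (y), 15 mm thick, on which the turners lie side by side about 95 mm apart, roughly along its x. Origin: centre of its underside, on the counter.
- stand: Fixed utensil stand: wooden base 120 x 120 x 20 mm, with a post 22 mm square in its middle up to 252 mm. Origin: centre of the base's underside. The free peg leaves the post on its -x side, which faces roughly towards the robot; a steel ladle hangs on the +x side.
- peg: The free metal peg, 10 mm thick, 60 mm long with a round end, sloping up at 45 degrees out of the post. Origin: its root on the post's face, 235 mm above the counter and 11 mm towards -x of the post's axis; z runs along the peg towards its tip, y is the stand's y (level).
- peg_tip (a point): The outermost point of the peg, 60 mm from its root along the peg's z, about 277 mm above the counter.
- scrap_box: Fixed open grey box, outside 230 mm (x) by 160 mm (y) and 60 mm high, walls and floor about 5 mm. Origin: centre of its underside; z up.
- mug: Bystander: white mug, 80 mm across, 90 mm high, handle at its +y. Origin: centre of its underside.
- jar: Bystander: amber jar with a lid, 70 mm across, 100 mm high. Origin: centre of its underside.
- bowl: Bystander: blue bowl, 110 mm across, 55 mm high. Origin: centre of its underside.

How it is judged:
By the outcome, as a careful person would: the job done as asked, in the order asked, and still so for the second after the job is handed in, with the robot touching nothing.
It also fails if it takes over 67 s, if anything falls off the work surface, if the arm or the gripper's body presses on something with over 40 N, if the wrist force passes 120 N, or if a joint passes its speed limit or range.

### The arm

A 6-joint arm with a two-finger parallel gripper is mounted at the origin on the work surface. World frame = base frame: x ahead of the robot, y to its left, z up, the work surface at z = 0. Lengths are in mm, angles in rad, forces in N, time in s.
With the tool pointing down it reaches from about 400 to 925 mm from the base axis. Payload 12.5 kg.
Tool frame: the origin (TCP) lies midway between the tips of the shut fingers; the grasp point (between the pads) lies 19 mm behind it; z points along the fingers, y is the line along which they close (so a half turn about z gives the same grasp; the last joint's range is limited). The gripper opens to 95 mm and grips with 3 to 60 N. Pads are 20 mm wide; open, the fingers measure 119 mm over their backs; the gripper's body (75 mm by 180 mm) begins 59 mm behind the grasp point.
Start: joints at [1.13, 0.491, 1.559, -0, 1.092, -0.106], TCP at [205.347, 590.322, 214.661] pointing down, gripper open.
Joint ranges: [-3.1, 3.1], [-0.84, 2.19], [0.05, 2.79], [-1.13, 4.28], [0.06, 2.93], [-2.69, 2.69]. Speed limits (rad/s): [2.22, 2.22, 2.79, 3.14, 3.14, 3.14].

### API

Orientations are given as [roll, pitch, yaw] about the fixed x, y, z axes, in that order (R = Rz(yaw) Ry(pitch) Rx(roll)).
In Python, from cell import env gives the robot as it stands.
- The arm moves only by the shell command python3 -m inch 'ROWS'. ROWS is JSON, a list of rows, each a list of 7 numbers: the turn, a rotation vector about the tool's x, y, z in rad, then the shift along the tool's x, y, z in cm, then the closure, from -1 (fully open) to 1 (shut). A call has 1 to 20 rows; each row shifts and turns the commanded pose from where the row before left it, along the tool's axes as they then stand; what a row does not reach is not made up. A row lasts 1/8 s, in which the tool goes at most 62.5 mm and 10.7 degrees, less where a joint would pass 70% of its speed; a pose out of reach is approached as far as the arm can. A call with a gripper value outside its range is refused whole. The fingers move at their own pace and stop on an object; the grip force is fixed at half the most. Time passes only in rows, so rows that do not move let the fingers close. It gives the time, the measured TCP pose, the force, the opening and the grip force at its end, in the units of the state.
- env.state(): the state, without advancing time (a new reading comes with each control period).
- env.read_camera(name): name is "scene" or "top" or "wrist"; returns a dict with "img" (480x640x3 uint8, red, green, blue), "depth" (480x640 float32, mm along the optical axis (not along the pixel's ray), 0 where there is no reading), "fx", "fy", "cx", "cy" (pixels), "position" and "orientation" of the camera in the world. Camera axes: x right, y down, z forward; pixel columns grow to the right and rows downward; lengths in mm; the calibration is good to about 2 mm. A picture is of the moment at which its call begins.
- env.job_done(): hands the job in; it is judged then, once.
Trained networks look in a picture, given as the dict that the camera call returned (one of the last four; its "shot" number tells which), for a name from the list of things; names that differ only in an ending like _2 or _b are one class to them, and where a whole thing is asked for, a point or a joint stands for the part that bears it (a point fixed in the world has none). Each returns a list of dicts, best first, with "score" (0 to 1); they miss things now and then, are a little off and sometimes report something else, mostly with a low value. They report only what shows in the picture. A call takes as long as a camera call.
- env.find_in(picture, target): "centre" ([x, y, z] in mm, in the coordinates of the camera as it stood for that picture, good to about 4 mm: the middle of the surface that is visible of it).
- env.trace(picture, target): "mask" (480x640 bool, what is visible of it).
The state is a dict: "t": time; "joints": joint angles; "qvel": joint speeds; "tau": joint torques, N m; "eef_pos": TCP position; "tcp_rot": TCP orientation; "ft_force": force on the tool from outside, world axes, zero at the start; "moment": the same for the moment, N m; "opening": opening from 0.0 (shut) to 1.0 (fully open); "grip_force": force on a finger pad.
Only numpy, scipy, OpenCV 4.12 (cv2) and the standard library are available. Lean on these libraries where they do the work, as an engineer would, in place of code of your own. Each camera call takes 0.05 s, during which the arm holds its last target. There are 200 camera calls.

## Working session

There is one attempt and no reset: what is moved stays moved. The work goes in short steps, Python scripts to look and compute and a shell command to move; the robot and the scene stay as the last step left them, time stands still between calls to the robot, and variables do not carry over. Pictures are saved under pics/ and viewed, at most 10 in all, crops included, and the job is handed in when it is done.

```bash
ls; mkdir -p pics
cat > h.py <<'E'
import numpy as np,cv2
from scipy.spatial.transform import Rotation as R
from cell import env
def Rm(o):
    o=np.array(o)
    return o if o.shape==(3,3) else R.from_euler('xyz',o).as_matrix()
def w(p,c): return Rm(p['orientation'])@np.array(c)+np.array(p['position'])
def cloud(p,m=None):
    d=p['depth']; m=(d>0) if m is None else (m&(d>0))
    v,u=np.nonzero(m); z=d[v,u]
    return np.c_[(u-p['cx'])*z/p['fx'],(v-p['cy'])*z/p['fy'],z]@Rm(p['orientation']).T+np.array(p['position'])
def save(p,n): cv2.imwrite('pics/'+n+'.png',p['img'][...,::-1])
E
python3 - <<'E'
from h import *
np.set_printoptions(precision=1,suppress=True)
for n in ('top','scene'):
    p=env.read_camera(n); save(p,n+'0'); print(n,p['position'],p['orientation'])
    for t in ['turner_whole','whole_eye','turner_no_eye','no_eye_stub_end','no_eye_blade_end','turner_half_blade','half_blade_eye_end','half_blade_broken_end','slab','stand','peg','peg_tip','scrap_box','mug','jar','bowl']:
        print(t,[(np.round(w(p,r['centre']),1).tolist(),round(r['score'],2)) for r in env.find_in(p,t)][:3])
print(env.state())
E
```

```text
pics
top [ 377.7  -23.4 1165.8] [-2.9  0.  -1.6]
turner_whole [([446.3, -145.0, 23.4], 0.9)]
whole_eye [([451.9, -141.0, 20.6], 0.94), ([428.4, -59.8, 14.7], 0.34)]
turner_no_eye [([434.7, -59.8, 22.3], 0.82)]
no_eye_stub_end [([426.9, -59.8, 17.6], 0.69)]
no_eye_blade_end [([427.9, -58.9, 19.4], 0.91)]
turner_half_blade [([447.4, 49.7, 26.9], 0.73)]
half_blade_eye_end [([445.8, 48.2, 21.6], 0.85), ([754.7, 65.8, 39.6], 0.23)]
half_blade_broken_end [([445.4, 46.7, 23.1], 0.73), ([426.2, -60.3, 16.1], 0.31)]
slab [([474.7, -28.2, 15.3], 0.92), ([446.5, 49.8, 24.6], 0.57)]
stand [([545.3, 325.1, 21.5], 0.97), ([426.3, -59.8, 17.9], 0.33)]
peg [([526.2, 298.3, 263.0], 0.54), ([433.4, -59.2, 18.9], 0.37), ([767.5, -255.5, 24.8], 0.29)]
peg_tip []
scrap_box [([485.1, -421.5, 2.6], 0.79), ([428.5, -56.6, 22.1], 0.61)]
mug [([756.5, 68.3, 40.5], 0.77), ([732.0, -85.1, 96.8], 0.44)]
jar [([729.2, -86.8, 98.6], 0.79)]
bowl [([767.1, -256.0, 22.4], 0.67), ([428.9, -63.7, 21.6], 0.61)]
scene [1115.4 -772.3 1182.1] [-2.4 -0.   0.6]
turner_whole [([457.9, -141.4, 21.9], 0.61)]
whole_eye [([460.5,
[... 373 characters left out ...]
 19.8], 0.69)]
peg [([531.8, 300.5, 259.8], 0.65), ([441.1, -62.5, 15.7], 0.6)]
peg_tip [([538.5, 301.5, 260.2], 0.57)]
scrap_box [([488.6, -409.1, 2.3], 0.91), ([536.3, 300.6, 261.7], 0.35)]
mug [([750.4, 58.4, 51.0], 0.8)]
jar []
bowl [([748.7, -233.1, 23.6], 0.69), ([437.9, -64.0, 22.8], 0.62), ([464.7, 45.8, 23.5], 0.39)]
{'t': 1.7, 'joints': array([ 1.1,  0.5,  1.6,  0. ,  1.1, -0.1]), 'qvel': array([ 0.,  0.,  0., -0.,  0., -0.]), 'tau': array([ -0. , -61.2, -25.8,   0.1,   0. ,   0. ]), 'eef_pos': array([205.3, 590.3, 214.7]), 'tcp_rot': array([ 3.1, -0. ,  2.8]), 'ft_force': array([-1. ,  0.4,  1.3]), 'moment': array([-0.,  0., -0.]), 'grip_force': 0.0, 'opening': 0.9976997730635934}
```

Run:
```python
from h import *
np.set_printoptions(precision=3,suppress=True)
p=env.read_camera('top')
C=cloud(p)
out=[]
for t,zr in [('turner_whole',(17,40)),('turner_no_eye',(17,40)),('turner_half_blade',(17,40)),('scrap_box',(40,75)),('stand',(10,30)),('peg',(200,300))]:
    r=env.trace(p,t)
    if not r: print(t,None);continue
    m=r[0]['mask']; c=cloud(p,m); 
    v,u=np.nonzero(m);print(t,r[0]['score'],m.sum(),'px',u.mean(),v.mean())
    q=c[(c[:,2]>zr[0])&(c[:,2]<zr[1])]
    if len(q)<10: continue
    print(' n',len(q),'minAreaRect',cv2.minAreaRect(q[:,:2].astype(np.float32)),'zmed',np.median(q[:,2]))
    if 'turner' in t:
        mu=q[:,:2].mean(0);e=np.linalg.eigh(np.cov((q[:,:2]-mu).T))[1][:,1]; e=e*np.sign(e[0]); n=np.array([-e[1],e[0]])
        s=(q[:,:2]-mu)@e; y=(q[:,:2]-mu)@n
        print(' axis',e,np.degrees(np.arctan2(e[1],e[0])),'mu',mu)
        for a in np.arange(s.min(),s.max(),10):
            k=(s>=a)&(s<a+10)
            if k.sum(): print('  s%.0f y %.1f..%.1f z%.1f n%d'%(a+5,y[k].min(),y[k].max(),np.median(q[k,2]),k.sum()))
print(env.state()['tcp_rot'],p['orientation'],p['fx'])
b=C[(C[:,2]>50)&(C[:,2]<70)&(C[:,1]<-300)&(C[:,0]<700)]
print('box rim',cv2.minAreaRect(b[:,:2].astype(np.float32)),np.median(b[:,2]))
b=C[(C[:,2]>200)&(C[:,1]>200)&(C[:,0]>440)]; b=b[np.linalg.norm(b[:,:2]-[545,325],axis=1)<130]
print('high',b.shape); 
np.save('/tmp/hi.npy',b)
for zz in range(200,300,10):
    k=b[(b[:,2]>=zz)&(b[:,2]<zz+10)]
    if len(k): print(zz,len(k),k.min(0),k.max(0),k.mean(0))
```

```text
turner_whole 0.78 1345 px 376.50483271375464 311.10185873605946
 n 1273 minAreaRect ((482.3340759277344, -139.38758850097656), (189.21990966796875, 59.461971282958984), 12.011758804321289) zmed 22.03744875854113
 axis [0.98  0.201] 11.584177443926592 mu [ 459.145 -143.728]
  s-66 y -28.8..28.3 z20.7 n106
  s-56 y -29.2..28.4 z21.1 n102
  s-46 y -29.0..28.8 z21.1 n106
  s-36 y -30.6..28.9 z20.7 n106
  s-26 y -29.0..28.6 z20.5 n106
  s-16 y -30.4..28.6 z21.0 n110
  s-6 y -29.6..28.9 z20.7 n108
  s4 y -28.6..26.2 z22.0 n96
  s14 y -20.9..19.7 z23.2 n65
  s24 y -13.6..9.8 z25.2 n39
  s34 y -10.2..9.2 z25.9 n36
  s44 y -10.6..9.3 z25.7 n36
  s54 y -9.5..9.1 z26.6 n38
  s64 y -9.3..9.4 z26.0 n35
  s74 y -10.8..10.5 z25.1 n37
  s84 y -17.6..18.5 z23.5 n44
  s94 y -20.2..20.7 z23.4 n30
  s104 y -19.7..20.3 z23.3 n36
  s114 y -15.1..13.9 z23.4 n37
turner_no_eye 0.87 1155 px 340.95757575757574 320.9073593073593
 n 1060 minAreaRect ((448.3058166503906, -57.63710021972656), (141.62901306152344, 60.59934616088867), 14.800222396850586) zmed 21.675154992246462
 axis [0.968 0.252] 14.619219793531787
[... 1901 characters left out ...]
879 323.474 205.797]
210 16 [531.101 318.925 210.72 ] [567.793 358.587 219.657] [545.683 333.17  215.705]
220 36 [530.38  318.969 220.014] [564.374 358.022 229.903] [547.281 341.769 224.853]
230 42 [530.775 317.913 230.11 ] [562.268 363.21  239.946] [550.257 345.994 235.641]
240 113 [530.652 308.076 240.422] [565.202 372.922 249.895] [546.285 335.305 246.423]
250 83 [528.598 303.149 250.045] [554.375 343.974 258.525] [540.931 328.01  251.919]
260 16 [521.312 295.441 260.183] [531.831 305.342 269.269] [528.236 300.735 264.035]
270 32 [518.241 282.719 270.381] [528.316 297.329 278.733] [522.908 288.599 274.473]
280 2 [519.103 285.862 280.96 ] [522.504 287.36  282.867] [520.804 286.611 281.913]
```

View pics/top0.png

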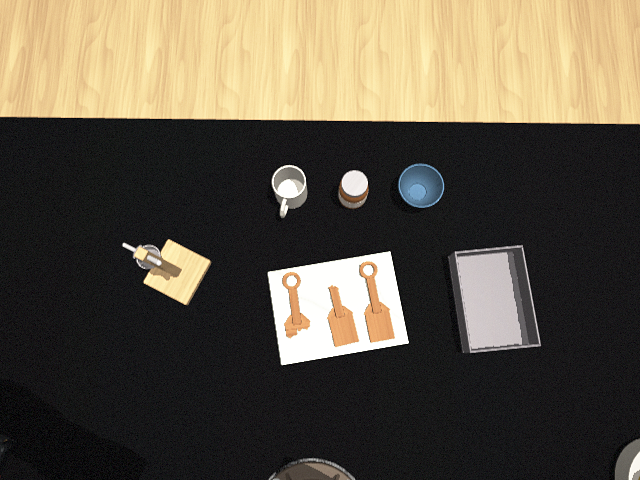

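View pics/scene0.png

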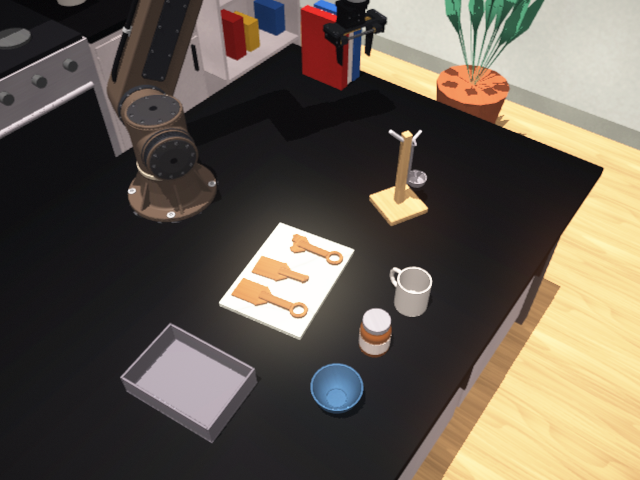

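```bash
cat > ik.py <<'E'
import numpy as np
from scipy.spatial.transform import Rotation as R
def wrist(Rt,q1,f,s4):
    M=(R.from_euler('z',q1)*R.from_euler('y',f)).as_matrix().T@Rt
    q5=np.arccos(np.clip(M[2,2],-1,1)); a=np.arctan2(M[1,2],M[0,2]); c=np.arctan2(M[2,1],-M[2,0])
    wr=lambda x:(x+np.pi)%(2*np.pi)-np.pi
    return s4*a,q5,wr(c-np.pi/2)
def hangR(psi,phi,flip,tilt=np.pi/4):
    # psi: stand yaw; turner z = along peg; phi: rotation about peg; flip: tool x = +-turner x
    h=np.array([np.cos(psi),np.sin(psi),0]); k=np.array([0,0,1.])
    tz=(-h*np.cos(tilt)+k*np.sin(tilt)); tx=h*np.sin(tilt)+k*np.cos(tilt)
    T=np.c_[tx,np.cross(tz,tx),tz]@R.from_euler('z',phi).as_matrix()
    return T, T@np.diag([1,-1,-1]) if not flip else T@np.diag([-1,1,-1])
E
python3 - <<'E'
from ik import *
T=R.from_euler('xyz',[3.142,0,2.807]).as_matrix()
print('check start',wrist(T,1.13,2.05,1))
for flip in (0,1):
  for phi in (-90,-60,-30,0,30,60,90):
    for q1,f in ((.35,1.8),(.35,2.1)):
      _,Rt=hangR(np.radians(64),np.radians(phi),flip)
      print(flip,phi,f,np.round(wrist(Rt,q1,f,1),2))
E
```

```text
check start (np.float64(-4.8651286550581005e-05), np.float64(1.0919977053677288), np.float64(-0.1061812501687811))
0 -90 1.8 [0.71 0.85 2.03]
0 -90 2.1 [0.95 0.65 1.71]
0 -60 1.8 [0.71 0.85 1.51]
0 -60 2.1 [0.95 0.65 1.18]
0 -30 1.8 [0.71 0.85 0.98]
0 -30 2.1 [0.95 0.65 0.66]
0 0 1.8 [0.71 0.85 0.46]
0 0 2.1 [0.95 0.65 0.14]
0 30 1.8 [ 0.71  0.85 -0.06]
0 30 2.1 [ 0.95  0.65 -0.39]
0 60 1.8 [ 0.71  0.85 -0.59]
0 60 2.1 [ 0.95  0.65 -0.91]
0 90 1.8 [ 0.71  0.85 -1.11]
0 90 2.1 [ 0.95  0.65 -1.43]
1 -90 1.8 [ 0.71  0.85 -1.11]
1 -90 2.1 [ 0.95  0.65 -1.43]
1 -60 1.8 [ 0.71  0.85 -1.63]
1 -60 2.1 [ 0.95  0.65 -1.96]
1 -30 1.8 [ 0.71  0.85 -2.16]
1 -30 2.1 [ 0.95  0.65 -2.48]
1 0 1.8 [ 0.71  0.85 -2.68]
1 0 2.1 [ 0.95  0.65 -3.  ]
1 30 1.8 [0.71 0.85 3.08]
1 30 2.1 [0.95 0.65 2.75]
1 60 1.8 [0.71 0.85 2.55]
1 60 2.1 [0.95 0.65 2.23]
1 90 1.8 [0.71 0.85 2.03]
1 90 2.1 [0.95 0.65 1.71]
```

```bash
python3 -m inch '[[0,0,0,-3.43,-3.93,0,-1],[0,0,0,-3.43,-3.93,0,-1],[0,0,0,-3.43,-3.93,0,-1],[0,0,0,-3.43,-3.93,0,-1],[0,0,0,-3.43,-3.93,0,-1],[0,0,0,-3.43,-3.93,0,-1],[0,0,0,-3.43,-3.93,0,-1],[0,0,0,-3.43,-3.93,0,-1],[0,0,0,-3.43,-3.93,0,-1],[0,0,0,-3.43,-3.93,0,-1],[0,0,0,-3.43,-3.93,0,-1],[0,0,0,-3.43,-3.93,0,-1],[0,0,0,-3.43,-3.93,0,-1],[0,0,0,-3.43,-3.93,0,-1],[0,0,0,-3.43,-3.93,0,-1],[0,0,0.185,0,0,0,-1],[0,0,0.185,0,0,0,-1],[0,0,0.185,0,0,0,-1],[0,0,0.185,0,0,0,-1],[0,0,0.185,0,0,0,-1]]'
python3 -m inch '[[0,0,0.185,0,0,0,-1],[0,0,0.185,0,0,0,-1],[0,0,0.185,0,0,0,-1],[0,0,0.185,0,0,0,-1],[0,0,0.185,0,0,0,-1],[0,0,0.185,0,0,0,-1],[0,0,0.185,0,0,0,-1],[0,0,0.185,0,0,0,-1],[0,0,0.185,0,0,0,-1],[0,0,0,0,0,0,-1]]'
python3 - <<'E'
from h import *
np.set_printoptions(precision=3,suppress=True)
s=env.state();print(s)
p=env.read_camera('wrist');save(p,'w1');print(p['position'],p['orientation'])
r=env.trace(p,'turner_whole')
if r:
    c=cloud(p,r[0]['mask']);q=c[(c[:,2]>18)&(c[:,2]<40)];print(r[0]['score'],len(q),cv2.minAreaRect(q[:,:2].astype(np.float32)),np.percentile(q[:,2],[5,50,95]))
for t in('whole_eye',): print([(w(p,k['centre']),k['score']) for k in env.find_in(p,t)])
E
```

```text
t: 4.55
eef_pos: [497.6, -135.5, 214.7]
tcp_rot: [3.141, -0.0, 1.876]
ft_force: [0.3, 0.7, -0.2]
opening: 1.002
grip_force: 0.0
t: 5.8
eef_pos: [497.6, -135.5, 214.7]
tcp_rot: [3.142, -0.0, 0.218]
ft_force: [-0.7, -0.6, -0.2]
opening: 1.005
grip_force: 0.0
{'t': 5.8, 'joints': array([-0.394,  0.336,  1.823,  0.   ,  0.982,  0.959]), 'qvel': array([-0.001,  0.   , -0.001,  0.   ,  0.003, -0.104]), 'tau': array([ -0.026, -48.671, -23.923,   0.07 ,  -0.055,   1.645]), 'eef_pos': array([ 497.595, -135.523,  214.677]), 'tcp_rot': array([ 3.142, -0.   ,  0.218]), 'ft_force': array([-0.698, -0.641, -0.211]), 'moment': array([-0.101,  0.21 , -0.026]), 'grip_force': 0.0, 'opening': 1.0046852797586818}
[ 560.282 -121.103  384.232] [ 2.905 -0.001 -1.353]
0.95 6512 ((488.9991149902344, -135.98492431640625), (177.4961395263672, 62.09983444213867), 12.866236686706543) [20.228 22.192 26.944]
[(array([ 460.148, -140.579,   25.225]), 0.81)]
```

Run:
```python
from h import *
np.set_printoptions(precision=3,suppress=True)
p=env.read_camera('wrist')
m=env.trace(p,'turner_whole')[0]['mask']
c=cloud(p,m);q=c[(c[:,2]>18)&(c[:,2]<40)][:,:2]
a=np.radians(12);e=np.array([np.cos(a),np.sin(a)]);n=np.array([-e[1],e[0]]);o=np.array([482.3,-139.4])
s=(q-o)@e;y=(q-o)@n
for k in range(-90,100,8):
    j=(s>=k)&(s<k+8)
    if j.sum()>20: print(k+4,j.sum(),np.percentile(y[j],[2,98]),np.percentile(y[j],[2,98]).mean())
print(s.max())
# inner hole from mask contours
cs,h=cv2.findContours(m.astype(np.uint8),cv2.RETR_CCOMP,cv2.CHAIN_APPROX_NONE)
for i,k in enumerate(cs):
    if h[0,i,3]>=0 and len(k)>20:
        (u,v),r=cv2.minEnclosingCircle(k); Rr=Rm(p['orientation']);d=Rr@np.array([(u-p['cx'])/p['fx'],(v-p['cy'])/p['fy'],1]);P=np.array(p['position']);t=(24-P[2])/d[2];print('hole',u,v,r,P+t*d)
```

```text
-78 359 [-23.994  29.703] 2.8545733581615576
-70 419 [-25.706  29.735] 2.0140673258113697
-62 419 [-25.725  28.715] 1.4951012749761432
-54 431 [-25.365  28.665] 1.6501601957594314
-46 441 [-26.196  28.599] 1.2015301704629788
-38 448 [-25.974  28.579] 1.3023995107576631
-30 417 [-26.69   28.473] 0.8916526431356502
-22 470 [-27.161  29.482] 1.1604401497174415
-14 375 [-21.379  24.541] 1.5811260958770976
-6 259 [-15.257  17.648] 1.1957373726250422
2 164 [-7.399 10.785] 1.6933044473721433
10 169 [-8.155  9.859] 0.8522270427618617
18 166 [-8.063  9.884] 0.9103469935567121
26 164 [-7.916  9.931] 1.0077012236824663
34 182 [-8.7    9.952] 0.626207863905158
42 186 [-8.893 10.016] 0.5615689529241976
50 183 [-9.414 10.065] 0.3257439459845388
58 245 [-14.776  13.819] -0.4784749482936901
66 213 [-19.249  19.327] 0.03887373084557488
74 167 [-20.068  21.187] 0.5592147361267816
82 189 [-19.152  20.21 ] 0.5291267276209375
90 262 [-15.125  14.814] -0.1554461049504825
98 44 [-7.887  7.726] -0.08047919329412778
95.98267670610575
hole 319.1208190917969 150.9423828125 15.131348609924316 [ 555.522 -123.796   24.   ]
```

```bash
python3 -m inch '[[0,0,0.02,0.1,0,5,-0.2],[0,0,0,0,0,5,-0.2],[0,0,0,0,0,5,-0.2],[0,0,0,0,0,3,-0.2],[0,0,0,0,0,1,-0.2],[0,0,0,0,0,0.6,-0.2],[0,0,0,0,0,0,-0.2],[0,0,0,0,0,0,1],[0,0,0,0,0,0,1],[0,0,0,0,0,0,1],[0,0,0,0,0,0,1],[0,0,0,0,0,0,1],[0,0,0,0,0,0,1]]'
```

```text
t: 7.68
eef_pos: [498.6, -135.3, 18.7]
tcp_rot: [3.142, -0.0, 0.197]
ft_force: [-1.6, 0.2, 2.5]
opening: 0.208
grip_force: 30.0
```

```bash
python3 -m inch '[[0,0,0,0,0,-2,1],[0,0,0,0,0,-5,1],[0,0,0,0,0,-6,1],[0,0,0,0,0,-6,1],[0,0,0,0,0,-6,1],[0,0,0,0,0,-1,1],[0,0,0,0,0,0,1]]'
python3 - <<'E'
from ik import *
T,Rt=hangR(np.radians(64),0,0)
R0=R.from_euler('xyz',[3.142,0,.197]).as_matrix()
rv=R.from_matrix(R0.T@Rt).as_rotvec();print(Rt,rv,np.degrees(np.linalg.norm(rv)))
s=np.array([498.6,-135.3,279]);
for tgt in ([450,120,290],): print(R0.T@(np.array(tgt)-s))
for q1,f in ((.1,1.9),(.35,1.9)): print(wrist(Rt,q1,f,1))
E
```

```text
t: 8.55
eef_pos: [498.3, -135.2, 278.3]
tcp_rot: [-3.142, -0.0, 0.197]
ft_force: [-0.7, 0.7, -1.1]
opening: 0.21
grip_force: 30.0
[[ 0.30997521  0.89879405  0.30997521]
 [ 0.63554337 -0.43837115  0.63554337]
 [ 0.70710678  0.         -0.70710678]] [ 0.36037333  0.7279029  -0.87103078] 68.23747389505714
[   2.30943276 -259.87888377  -10.89414018]
(np.float64(0.8310145660593559), np.float64(0.9514467448427733), np.float64(0.15201774077018193))
(np.float64(0.7715099232100227), np.float64(0.7807727958364564), np.float64(0.3679496987411772))
```

```bash
python3 -m inch '[[0,0,0,0,-5.2,-0.2,1],[0,0,0,0,-5.2,-0.2,1],[0,0,0,0,-5.2,-0.2,1],[0,0,0,0,-5.2,-0.2,1],[0,0,0,0,-5.2,-0.2,1],[0.0515,0.104,-0.1244,0,0,0,1],[0.0515,0.104,-0.1244,0,0,0,1],[0.0515,0.104,-0.1244,0,0,0,1],[0.0515,0.104,-0.1244,0,0,0,1],[0.0515,0.104,-0.1244,0,0,0,1],[0.0515,0.104,-0.1244,0,0,0,1],[0.0515,0.104,-0.1244,0,0,0,1],[0,0,0,0,0,0,1],[0,0,0,0,0,0,1]]'
python3 - <<'E'
from h import *
from ik import hangR
np.set_printoptions(precision=3,suppress=True)
s=env.state();print(s['eef_pos'],s['tcp_rot'],s['joints'],s['t'])
Rt=R.from_euler('xyz',s['tcp_rot']).as_matrix()
print(np.degrees(R.from_matrix(Rt.T@hangR(np.radians(64),0,0)[1]).as_rotvec()))
p=env.read_camera('wrist');save(p,'w2')
print(p['position'],Rm(p['orientation']))
for t in('peg','peg_tip','whole_eye','stand'):
    f=env.find_in(p,t);print(t,[(w(p,k['centre']),k['score']) for k in f][:2])
c=cloud(p)
near=c[np.linalg.norm(c-s['eef_pos'],axis=1)<130]
lt=(near-s['eef_pos'])@Rt
E
```

```text
t: 10.3
eef_pos: [446.3, 120.3, 286.6]
tcp_rot: [-3.09, -0.725, 1.019]
ft_force: [0.7, -0.5, 0.1]
opening: 0.205
grip_force: 30.0
[446.33  120.255 286.565] [-3.09  -0.725  1.019] [-0.292  0.112  2.132  0.909  0.976 -0.324] 10.3
[ 0.91   3.344 -4.164]
[419.013  61.848 456.756] [[ 0.868 -0.452  0.204]
 [-0.495 -0.759  0.423]
 [-0.036 -0.468 -0.883]]
peg [(array([524.05 , 290.091, 272.26 ]), 0.64)]
peg_tip [(array([519.746, 284.357, 272.255]), 0.82)]
whole_eye [(array([453.277, 134.975, 321.43 ]), 0.76)]
stand []
```

View pics/w2.png

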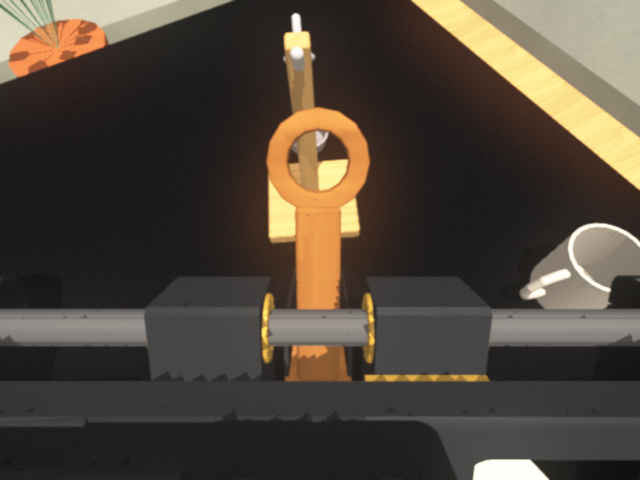

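```bash
cat > meas.py <<'E'
from h import *
from ik import hangR
np.set_printoptions(precision=2,suppress=True)
s=env.state();Rt=R.from_euler('xyz',s['tcp_rot']).as_matrix();tcp=np.array(s['eef_pos'])
p=env.read_camera('wrist');Rc=Rm(p['orientation']);P=np.array(p['position'])
def ray(u,v): return Rc@np.array([(u-p['cx'])/p['fx'],(v-p['cy'])/p['fy'],1])
r=env.trace(p,'turner_whole') or env.trace(p,'whole_eye')
eye=None
if r:
    m=r[0]['mask'];c=(cloud(p,m)-tcp)@Rt
    q=c[(c[:,0]>38)&(c[:,0]<85)&(abs(c[:,1])<30)&(abs(c[:,2])<20)]
    cs,h=cv2.findContours(m.astype(np.uint8),cv2.RETR_CCOMP,cv2.CHAIN_APPROX_NONE)
    pl=np.linalg.lstsq(np.c_[q[:,:2],np.ones(len(q))],q[:,2],rcond=None)[0];print('eye plane z=ax+by+c',pl,'end',q[:,0].max(),'y',q[:,1].min(),q[:,1].max())
    for i,k in enumerate(cs):
        if len(k)<30: continue
        k=k[:,0,:]; d=np.array([ray(*a) for a in k])@Rt; o=(P-tcp)@Rt
        n=np.array([pl[0],pl[1],-1]);t=-(n@o+pl[2])/(d@n);X=o+t[:,None]*d
        if h[0,i,3]<0: X=X[X[:,0]>62]
        (a,b),rad=cv2.minEnclosingCircle(X[:,:2].astype(np.float32)); print('outer' if h[0,i,3]<0 else 'hole','circle tool',a,b,rad)
for t in('peg','peg_tip'):
    r=env.trace(p,t)
    for k in r[:1]:
        c=cloud(p,k['mask']);c=c[(c[:,2]>225)&(c[:,2]<290)&(abs(c[:,0]-530)<40)]
        v,u=np.nonzero(k['mask']);print(t,k['score'],len(c),'px',u.mean(),v.mean(),u.min(),u.max(),v.min(),v.max())
        if len(c)>8:
            mu=c.mean(0);e=np.linalg.svd(c-mu)[2][0];e*=np.sign(e[2]);print(' mu',mu,'dir',e,'yaw',np.degrees(np.arctan2(-e[1],-e[0])),'top',c[c[:,2].argmax()])
E
python3 meas.py
python3 - <<'E'
from h import *
np.set_printoptions(precision=2,suppress=True)
p=env.read_camera('scene');c=cloud(p)
k=c[(c[:,2]>60)&(c[:,2]<220)&(np.linalg.norm(c[:,:2]-[543,330],axis=1)<30)]
print('post',len(k),cv2.minAreaRect(k[:,:2].astype(np.float32)))
k=c[(c[:,2]>14)&(c[:,2]<24)&(np.linalg.norm(c[:,:2]-[543,330],axis=1)<95)]
print('base',len(k),cv2.minAreaRect(k[:,:2].astype(np.float32)))
r=env.trace(p,'peg')
for i in r[:2]:
    k=cloud(p,i['mask']);k=k[(k[:,2]>225)&(k[:,2]<290)];mu=k.mean(0);e=np.linalg.svd(k-mu)[2][0];print(i['score'],len(k),mu,e,k[k[:,2].argmax()])
E
```

```text
eye plane z=ax+by+c [ 0.   -0.   -5.95] end 79.5062732157415 y -23.00075329150435 20.756580129229217
outer circle tool 0.0 0.0 0.0
outer circle tool 63.47773742675781 -1.1766164302825928 20.648839950561523
hole circle tool 58.32633590698242 -1.293032169342041 12.786792755126953
peg 0.55 273 px 298.4065934065934 60.40659340659341 291 305 49 72
 mu [525.09 293.34 265.81] dir [-0.29 -0.58  0.76] yaw 63.4293911523748 top [523.7  287.82 278.69]
peg_tip 0.7 257 px 298.7976653696498 60.40466926070039 292 305 49 72
 mu [525.27 292.98 266.  ] dir [-0.31 -0.58  0.75] yaw 61.739609670497295 top [523.7  287.82 278.69]
post 631 ((552.9689331054688, 333.0525207519531), (38.688446044921875, 31.374643325805664), 43.24461364746094)
base 1017 ((547.7826538085938, 329.403076171875), (124.13919830322266, 123.36663055419922), 63.36880874633789)
```

```bash
cat > go.py <<'E'
# residual turn (tool frame) to the hang orientation, and shift (in tool axes after the turn) taking eye to tip + L*d
import sys
from h import *
from ik import hangR
np.set_printoptions(precision=3,suppress=True)
def go(tip,psi,L,eye=(58,-1.2,-1),tilt=45):
    s=env.state();Rt=R.from_euler('xyz',s['tcp_rot']).as_matrix()
    T,G=hangR(np.radians(psi),0,0,np.radians(tilt)); d=hangR(np.radians(psi),0,0)[0][:,2]
    tgt=np.array(tip)+L*d-G@np.array(eye)
    print('turn',R.from_matrix(Rt.T@G).as_rotvec(),'shift cm after turn',G.T@(tgt-s['eef_pos'])/10,'tgt',tgt,'eye now',s['eef_pos']+Rt@np.array(eye))
E
python3 -c "
from go import *
go((520.5,284.5,277.5),63.5,25)"
```

```text
turn [ 0.01   0.056 -0.06 ] shift cm after turn [ 6.208 -0.573 11.025] tgt [495.702 232.074 253.458] eye now [467.511 157.5   326.906]
```

```bash
python3 -m inch '[[0.01,0.056,-0.06,0,0,0,1],[0,0,0,1.55,-0.14,2.75,1],[0,0,0,1.55,-0.14,2.75,1],[0,0,0,1.55,-0.14,2.75,1],[0,0,0,1.55,-0.14,2.75,1],[0,0,0,0,0,0,1],[0,0,0,0,0,0,1]]'
python3 meas.py
python3 - <<'E'
from go import *
go((520.5,284.5,277.5),63.5,25)
p=env.read_camera('wrist');save(p,'w3')
print(env.state()['joints'])
E
```

```text
t: 11.72
eef_pos: [495.6, 231.6, 253.6]
tcp_rot: [-3.141, -0.786, 1.108]
ft_force: [-0.5, -0.2, -0.0]
opening: 0.208
grip_force: 30.0
eye plane z=ax+by+c [-0.   -0.   -5.98] end 79.98652604052886 y -23.155172287827487 20.5932095472036
outer circle tool 0.0 0.0 0.0
outer circle tool 62.34178924560547 -1.4519100189208984 20.81968879699707
hole circle tool 58.39176940917969 -1.540632724761963 12.772409439086914
peg 0.57 294 px 317.47457627118644 156.31525423728814 309 326 147 166
 mu [521.95 287.23 275.7 ] dir [-0.44 -0.66  0.61] yaw 56.20957819300539 top [523.91 286.13 278.87]
peg_tip 0.86 302 px 317.006600660066 156.2904290429043 308 326 147 166
 mu [521.8  287.5  275.54] dir [-0.22 -0.73  0.65] yaw 73.25159350594836 top [523.91 286.13 278.87]
turn [ 0.001 -0.001 -0.001] shift cm after turn [ 0.025 -0.057  0.087] tgt [495.702 232.074 253.458] eye now [512.797 267.678 295.643]
[-0.017  0.252  2.097  1.146  0.776 -0.409]
```

View pics/w3.png

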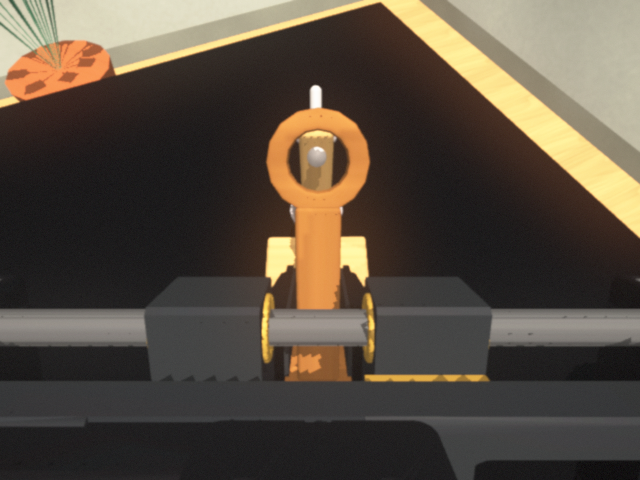

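```bash
python3 -m inch '[[0,0,0,0.1,-0.05,1,1],[0,0,0,0,0,1.2,1],[0,0,0,0,0,1.2,1],[0,0,0,0,0,0,1]]'; python3 -m inch '[[0,0,0,0,0,0.9,1],[0,0,0,0,0,0.9,1],[0,0,0,0,0,0,1]]'; python3 meas.py
python3 - <<'E'
from go import *
go((520.5,284.5,277.5),63.5,-28)
p=env.read_camera('wrist');save(p,'w4')
print(env.state()['joints'])
E
```

```text
t: 12.48
eef_pos: [506.2, 254.8, 229.2]
tcp_rot: [-3.139, -0.785, 1.107]
ft_force: [0.8, 0.2, 0.4]
opening: 0.204
grip_force: 30.0
t: 12.85
eef_pos: [512.0, 265.9, 217.0]
tcp_rot: [-3.14, -0.785, 1.108]
ft_force: [-0.2, 0.5, -1.4]
opening: 0.206
grip_force: 30.0
eye plane z=ax+by+c [ 0.    0.   -6.05] end 79.84787507213974 y -23.062193223761042 20.701166507119932
outer circle tool 0.0 0.0 0.0
outer circle tool 62.324440002441406 -1.245326042175293 20.615747451782227
hole circle tool 58.38520050048828 -1.3967643976211548 12.774730682373047
peg 0.9 560 px 318.58645276292333 163.14795008912657 306 331 149 176
 mu [521.93 287.56 275.54] dir [-0.36 -0.75  0.55] yaw 64.25274582390642 top [522.81 287.38 279.07]
peg_tip 0.67 557 px 318.3440860215054 162.98028673835125 306 331 149 176
 mu [521.91 287.75 275.46] dir [-0.3  -0.72  0.62] yaw 67.29225297279328 top [522.81 287.38 279.07]
turn [ 0.    -0.001 -0.   ] shift cm after turn [-0.101  0.023  0.142] tgt [512.424 265.613 215.982] eye now [528.998 302.042 259.441]
[ 0.064  0.341  2.091  1.269  0.695 -0.497]
```

View pics/w4.png

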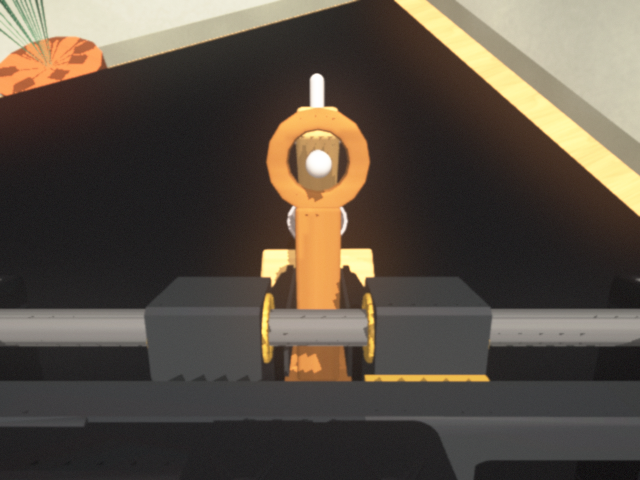

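```bash
python3 -c "
from go import *
go((520.5,284.5,277.5),63.5,-28,tilt=39)
go((520.5,284.5,277.5),63.5,-28,tilt=20)
for th in (.1,): print(R.from_rotvec([0,-th,0]).as_matrix().T@np.array([58.4,-1.3,-1])-[58.4,-1.3,-1])
"
```

```text
turn [ 0.     0.104 -0.   ] shift cm after turn [-0.138  0.019  0.742] tgt [514.468 269.713 211.997] eye now [529.02  301.994 259.478]
turn [ 0.     0.436 -0.   ] shift cm after turn [-0.655  0.019  2.55 ] tgt [521.976 284.771 202.857] eye now [529.02  301.994 259.478]
[-0.392  0.    -5.825]
```

```bash
python3 -m inch '[[0,0.109,0,-0.04,0,0.62,1],[0,0.109,0,-0.04,0,0.62,1],[0,0.109,0,-0.04,0,0.62,1],[0,0.109,0,-0.04,0,0.62,1],[0,0,0,0,0,0,1],[0,0,0,0,0,0,1]]'; python3 -c "
from go import *
go((520.5,284.5,277.5),63.5,-28,tilt=20)
print(env.state()['joints'],env.state()['ft_force'])
s=env.read_camera('scene');cv2.imwrite('pics/s5.png',cv2.resize(s['img'][60:260,320:520,::-1],(800,800))[:600])
"
```

```text
t: 13.85
eef_pos: [520.7, 282.5, 202.2]
tcp_rot: [3.141, -1.22, 1.108]
ft_force: [-1.0, 0.4, 0.2]
opening: 0.206
grip_force: 30.0
turn [0.    0.002 0.   ] shift cm after turn [0.154 0.014 0.218] tgt [521.976 284.771 202.857] eye now [528.109 300.075 256.966]
[-0.029  0.55   2.247  1.862  1.096 -1.219] [-0.995  0.39   0.217]
```

View pics/s5.png

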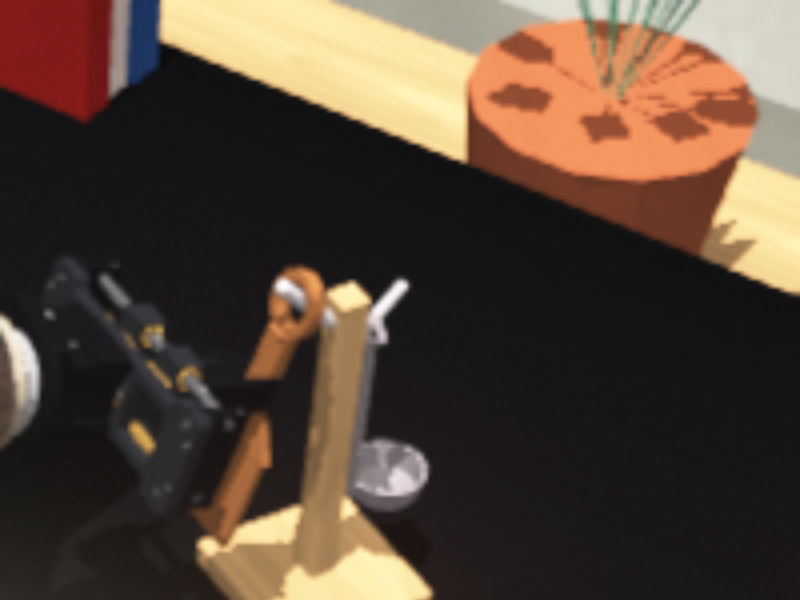

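```bash
python3 -m inch '[[0,0,0,0,0,0,0.3],[0,0,0,0,0,0,0],[0,0,0,0,0,0,-0.3],[0,0,0,0,0,0,-0.6],[0,0,0,0,0,0,-0.6],[0,0,0,0,0,-3,-0.6],[0,0,0,0,0,-5,-0.6],[0,0,0,0,0,-5,-0.6],[0,0,0,0,0,0,-0.6]]'; python3 -c "
from go import *
s=env.read_camera('scene');cv2.imwrite('pics/s6.png',cv2.resize(s['img'][60:260,320:520,::-1],(800,800))[:600])
print(env.state()['joints'])
"
```

```text
t: 15.02
eef_pos: [466.3, 170.9, 247.2]
tcp_rot: [3.138, -1.222, 1.107]
ft_force: [0.4, -0.5, -0.2]
opening: 0.798
grip_force: 0.0
[-0.344  0.406  2.341  1.543  1.203 -1.151]
```

View pics/s6.png

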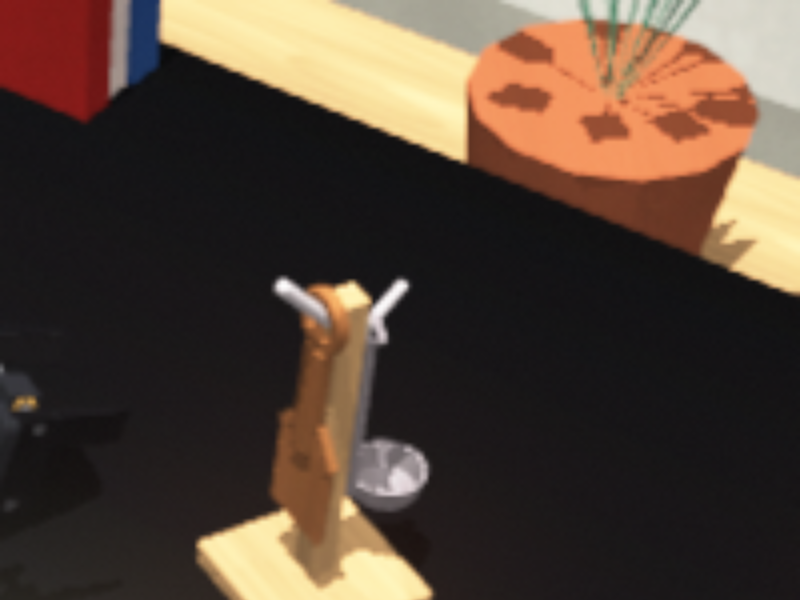

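```bash
cat > to.py <<'E'
from h import *
np.set_printoptions(precision=4,suppress=True)
def to(pos,yaw):
    s=env.state();A=R.from_euler('xyz',s['tcp_rot']).as_matrix();G=R.from_euler('xyz',[np.pi,0,np.radians(yaw)]).as_matrix()
    rv=R.from_matrix(A.T@G).as_rotvec();print('turn',rv,'deg',np.degrees(np.linalg.norm(rv)),'shift before',A.T@(np.array(pos)-s['eef_pos'])/10,'after',G.T@(np.array(pos)-s['eef_pos'])/10)
E
python3 -c "
from to import *
to((480,0,250),14)"
```

```text
turn [-0.5231 -1.1423  0.7487] deg 83.79557624409927 shift before [ -4.752    8.9264 -13.9855] after [-2.8646 17.016  -0.3237]
```

```bash
python3 -m inch '[[0,0,0,-1.19,2.23,-3.5,-0.5],[0,0,0,-1.19,2.23,-3.5,-0.5],[0,0,0,-1.19,2.23,-3.5,-0.5],[0,0,0,-1.19,2.23,-3.5,-0.5],[-0.0581,-0.1269,0.0832,0,0,0,-0.5],[-0.0581,-0.1269,0.0832,0,0,0,-0.5],[-0.0581,-0.1269,0.0832,0,0,0,-0.5],[-0.0581,-0.1269,0.0832,0,0,0,-0.5],[-0.0581,-0.1269,0.0832,0,0,0,-0.5],[-0.0581,-0.1269,0.0832,0,0,0,-0.5],[-0.0581,-0.1269,0.0832,0,0,0,-0.5],[-0.0581,-0.1269,0.0832,0,0,0,-0.5],[-0.0581,-0.1269,0.0832,0,0,0,-0.5],[0,0,0,0,0,0,-0.5],[0,0,0,0,0,0,-0.5]]'
cat > tm.py <<'E'
from to import *
# handle centreline of each broken turner from the wrist camera
p=env.read_camera('wrist')
for t,a0,o in(('turner_no_eye',14.8,(472.5,-51.3)),('turner_half_blade',10,(450,45))):
    r=env.trace(p,t)
    if not r: print(t,None);continue
    c=cloud(p,r[0]['mask']);q=c[(c[:,2]>18)&(c[:,2]<40)]
    a=np.radians(a0)
    for it in range(3):
        e=np.array([np.cos(a),np.sin(a)]);n=np.array([-e[1],e[0]]);o=np.array(o);s=(q[:,:2]-o)@e;y=(q[:,:2]-o)@n
        L=[]
        for k in np.arange(s.min(),s.max(),5):
            j=(s>=k)&(s<k+5)
            if j.sum()>10:
                lo,hi=np.percentile(y[j],[2,98])
                if 16<hi-lo<24: L.append((k+2.5,(lo+hi)/2,hi-lo))
        L=np.array(L); 
        L=L[abs(L[:,1]-np.median(L[:,1]))<8]
        b=np.polyfit(L[:,0],L[:,1],1); o=o+n*b[1]; a+=np.arctan(b[0])
    end=o+e*np.percentile(s,99.7); st=o+e*np.percentile(s,.3)
    print(t,r[0]['score'],len(q),'yaw',np.degrees(a),'handle s',L[:,0].min(),L[:,0].max(),'start',st,'end',end,'len',np.ptp(np.percentile(s,[.3,99.7])))
E
python3 -c "
from to import *
import tm
to((480,0,250),14)"
```

```text
t: 16.95
eef_pos: [478.5, 3.3, 247.7]
tcp_rot: [-3.111, -0.041, 0.286]
ft_force: [-1.1, -0.7, 0.4]
opening: 0.753
grip_force: 0.0
turner_no_eye 0.76 4241 yaw 15.548127850535703 handle s -2.1873028700549213 42.81269712994508 start [396.5787 -72.5961] end [516.5373 -38.2453] len 124.77999185631693
turner_half_blade 0.7 3864 yaw 8.744896565640541 handle s 3.8888652190998982 98.8888652190999 start [399.0446  37.9747] end [546.8385  60.6896] len 149.52933843622665
turn [-0.0298 -0.0398  0.0381] deg 3.588335641347809 shift before [ 0.1077  0.2332 -0.1811] after [ 0.1095  0.2345 -0.1785]
```

```bash
python3 -c "
from to import *
to((492,-45.3,18.5),15.2)"
```

```text
turn [-0.0294 -0.0401  0.0172] deg 3.012463800065188 shift before [-0.9329  5.588  22.7999] after [ 0.0748  4.9228 22.9715]
```

```bash
python3 -m inch '[[-0.0294,-0.0401,0.0172,0,0,0,-0.2],[0,0,0,0.07,4.92,0,-0.2],[0,0,0,0,0,5,-0.2],[0,0,0,0,0,5,-0.2],[0,0,0,0,0,5,-0.2],[0,0,0,0,0,4,-0.2],[0,0,0,0,0,0,-0.2],[0,0,0,0,0,0,-0.2]]'
python3 -c "
from to import *
to((492,-45.3,18.5),15.2)"
```

```text
t: 18.1
eef_pos: [492.7, -45.9, 59.7]
tcp_rot: [3.14, -0.001, 0.264]
ft_force: [0.4, -0.7, 1.5]
opening: 0.6
grip_force: 0.0
turn [ 0.0017 -0.0005 -0.001 ] deg 0.11570448927066464 shift before [-0.0544 -0.0791  4.1194] after [-0.0523 -0.0722  4.1195]
```

```bash
python3 -m inch '[[0,0,0,-0.05,-0.07,3,-0.2],[0,0,0,0,0,1.1,-0.2],[0,0,0,0,0,0,-0.2],[0,0,0,0,0,0,1],[0,0,0,0,0,0,1],[0,0,0,0,0,0,1],[0,0,0,0,0,0,1],[0,0,0,0,0,0,1],[0,0,0,0,0,-2,1],[0,0,0,0,0,-5,1],[0,0,0,0,0,-5,1],[0,0,0,0,0,-3,1],[0,0,0,0,0,0,1]]'
python3 - <<'E'
from to import *
p=env.read_camera('top');m=env.trace(p,'scrap_box')[0]['mask'];c=cloud(p,cv2.dilate(m.astype(np.uint8),np.ones((5,5)))>0)
q=c[(c[:,2]>45)&(c[:,2]<75)];r=cv2.minAreaRect(q[:,:2].astype(np.float32));print(r)
f=c[c[:,2]<15];print('floor',cv2.minAreaRect(f[:,:2].astype(np.float32)),np.median(f[:,2]))
B=np.array([489.5,-411.9]);yb=6.5;a=np.radians(yb);e=np.array([np.cos(a),np.sin(a)]);n=np.array([-e[1],e[0]])
# turner centre x=-25 at box centre, y +37 ; grip at x=20
g=B+37*n+45*e;print('no_eye tcp',g);to((*g,150),yb)
g=B-37*n+0*e;print('half tcp',g)
E
```

```text
t: 19.73
eef_pos: [492.3, -44.9, 169.2]
tcp_rot: [3.139, -0.003, 0.265]
ft_force: [0.8, 0.8, -0.7]
opening: 0.21
grip_force: 30.0
((489.80914306640625, -411.7147216796875), (230.46986389160156, 161.962646484375), 6.479823589324951)
floor ((494.53662109375, -424.22412109375), (252.87281799316406, 199.59432983398438), 6.429485321044922) 3.4742635318916655
no_eye tcp [ 530.0222 -370.0437]
turn [0.0011 0.0013 0.1512] deg 8.661127789656398 shift before [-4.7575 32.4161  1.7201] after [ 0.1759 32.7649  1.6823]
half tcp [ 493.6885 -448.6622]
```

```bash
python3 -m inch '[[0,0,0.151,0,0,0,1],[0,0,0,0.03,5.46,0,1],[0,0,0,0.03,5.46,0,1],[0,0,0,0.03,5.46,0,1],[0,0,0,0.03,5.46,0,1],[0,0,0,0.03,5.46,0,1],[0,0,0,0.03,5.46,0,1],[0,0,0,0,0,0,1],[0,0,0,0,0,0,1]]'
python3 -c "
from to import *
to((530,-370,12),6.5)
p=env.read_camera('wrist')
r=env.trace(p,'scrap_box')
"
```

```text
t: 20.95
eef_pos: [529.9, -369.3, 166.0]
tcp_rot: [-3.14, 0.003, 0.113]
ft_force: [0.1, -0.4, 1.3]
opening: 0.206
grip_force: 30.0
turn [-0.0012  0.0028 -0.0002] deg 0.17471383340300714 shift before [ 0.0501  0.0855 15.395 ] after [ 0.0069  0.0674 15.3952]
```

```bash
python3 -m inch '[[0,0,0,0,0.07,5,1],[0,0,0,0,0,5,1],[0,0,0,0,0,3.5,1],[0,0,0,0,0,1.3,1],[0,0,0,0,0,0.6,1],[0,0,0,0,0,0,1]]'; python3 -m inch '[[0,0,0,0,0,0,0.3],[0,0,0,0,0,0,0.3],[0,0,0,0,0,0,0.3],[0,0,0,0,0,-4,0.3],[0,0,0,0,0,-5,0.3],[0,0,0,0,0,-5,0.3],[0,0,0,0,0,-4,0.3],[0,0,0,0,0,0,0.3]]'
python3 -c "
from to import *
to((472.7,49.3,190),8.7)"
```

```text
t: 21.8
eef_pos: [530.9, -371.0, 14.8]
tcp_rot: [3.139, -0.0, 0.114]
ft_force: [0.2, -0.2, 0.1]
opening: 0.208
grip_force: 30.0
t: 22.8
eef_pos: [531.5, -371.4, 197.4]
tcp_rot: [3.136, -0.003, 0.114]
ft_force: [0.7, 0.7, -0.3]
opening: 0.35
grip_force: 0.0
turn [ 0.0057 -0.0032 -0.0382] deg 2.2217898640229703 shift before [ -1.0691 -42.469    0.4929] after [  0.5562 -42.4753   0.7375]
```

```bash
python3 -m inch '[[0.0057,-0.0032,-0.038,0,0,0,-0.2],[0,0,0,0.07,-5.31,0,-0.2],[0,0,0,0.07,-5.31,0,-0.2],[0,0,0,0.07,-5.31,0,-0.2],[0,0,0,0.07,-5.31,0,-0.2],[0,0,0,0.07,-5.31,0,-0.2],[0,0,0,0.07,-5.31,0,-0.2],[0,0,0,0.07,-5.31,0,-0.2],[0,0,0,0.07,-5.31,0,-0.2],[0,0,0,0,0,0,-0.2],[0,0,0,0,0,0,-0.2]]'
python3 -c "
from to import *
import tm
to((472.7,49.3,18.5),8.7)"
```

```text
t: 24.18
eef_pos: [471.9, 49.8, 195.2]
tcp_rot: [-3.137, 0.005, 0.152]
ft_force: [0.0, -0.4, 0.7]
opening: 0.601
grip_force: 0.0
turner_no_eye None
turner_half_blade 0.96 5214 yaw 9.458832520353992 handle s 6.820367594158007 96.820367594158 start [399.0439  37.1574] end [546.8776  61.8889] len 149.88806110056404
turn [-0.0044  0.0043 -0.0019] deg 0.3704825139247809 shift before [ 0.1375  0.0578 17.6917] after [ 0.0614 -0.0207 17.6922]
```

```bash
python3 -m inch '[[-0.004,0.004,-0.01,0.1,0,5,-0.2],[0,0,0,0,0,5,-0.2],[0,0,0,0,0,4.5,-0.2],[0,0,0,0,0,2,-0.2],[0,0,0,0,0,1.1,-0.2],[0,0,0,0,0,0,-0.2],[0,0,0,0,0,0,1],[0,0,0,0,0,0,1],[0,0,0,0,0,0,1],[0,0,0,0,0,0,1],[0,0,0,0,0,0,1],[0,0,0,0,0,-2,1],[0,0,0,0,0,-5,1],[0,0,0,0,0,-5,1],[0,0,0,0,0,-5,1],[0,0,0,0,0,0,1]]'
python3 - <<'E'
from to import *
p=env.read_camera('top')
r=env.trace(p,'turner_no_eye');c=cloud(p,r[0]['mask']);q=c[(c[:,2]<60)&(c[:,1]<-300)];print(r[0]['score'],len(q),cv2.minAreaRect(q[:,:2].astype(np.float32)),np.percentile(q[:,2],[5,50,95]))
cv2.imwrite('pics/t7.png',cv2.resize(p['img'][230:370,270:560,::-1],(800,386)))
to((493.7,-448.7,180),6.5)
E
```

```text
t: 26.32
eef_pos: [474.0, 50.4, 192.8]
tcp_rot: [3.141, -0.006, 0.162]
ft_force: [-0.1, 0.4, -0.6]
opening: 0.209
grip_force: 30.0
0.94 999 ((484.31475830078125, -371.6804504394531), (135.3463134765625, 68.64246368408203), 5.996252059936523) [ 7.5389 11.7249 17.4039]
turn [-0.0004 -0.0005  0.0482] deg 2.76435749126755 shift before [-5.9375 49.6024  0.9333] after [-3.5381 49.8306  0.9563]
```

View pics/t7.png

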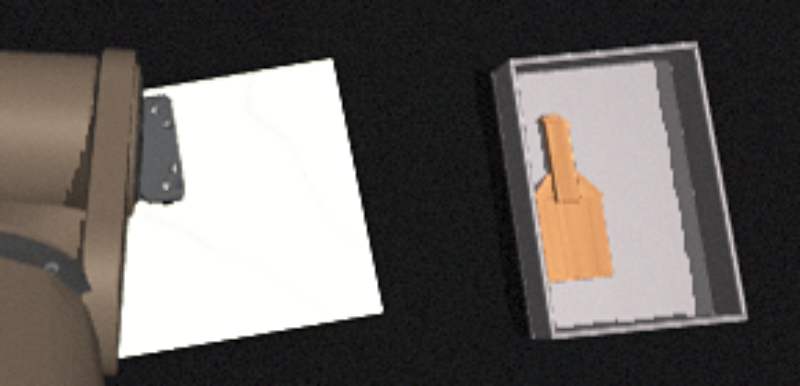

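```bash
python3 -m inch '[[0,0,0.048,0,0,0,1],[0,0,0,-0.39,5.54,0.1,1],[0,0,0,-0.39,5.54,0.1,1],[0,0,0,-0.39,5.54,0.1,1],[0,0,0,-0.39,5.54,0.1,1],[0,0,0,-0.39,5.54,0.1,1],[0,0,0,-0.39,5.54,0.1,1],[0,0,0,-0.39,5.54,0.1,1],[0,0,0,-0.39,5.54,0.1,1],[0,0,0,-0.39,5.54,0.1,1],[0,0,0,0,0,0,1],[0,0,0,0,0,0,1]]'
python3 -c "
from to import *
to((493.7,-448.7,13.5),6.5)"
```

```text
t: 27.92
eef_pos: [493.8, -448.2, 178.4]
tcp_rot: [-3.138, 0.002, 0.113]
ft_force: [-0.5, -0.2, -1.4]
opening: 0.207
grip_force: 30.0
turn [-0.0034  0.0017 -0.0002] deg 0.2175144447175635 shift before [ 0.0098  0.1074 16.4939] after [-0.0185  0.0517 16.4942]
```

```bash
python3 -m inch '[[0,0,0,0,0.05,5,1],[0,0,0,0,0,5,1],[0,0,0,0,0,4.3,1],[0,0,0,0,0,1.4,1],[0,0,0,0,0,0.7,1],[0,0,0,0,0,0,1]]'; python3 -m inch '[[0,0,0,0,0,0,0.3],[0,0,0,0,0,0,0.3],[0,0,0,0,0,0,0.3],[0,0,0,0,0,-4,0.3],[0,0,0,0,0,-5,0.3],[0,0,0,0,0,-5,0.3],[0,0,0,0,0,-5,0.3],[0,0,0,0,-5,0,0.3],[0,0,0,0,-5,0,0.3],[0,0,0,0,-5,0,0.3],[0,0,0,0,-5,0,0.3],[0,0,0,0,-5,0,0.3],[0,0,0,0,-5,0,0.3],[0,0,0,0,0,0,0.3]]'
python3 - <<'E'
from to import *
p=env.read_camera('top')
for t in('turner_whole','turner_no_eye','turner_half_blade','mug','jar','bowl'):
    print(t,[(np.round(w(p,k['centre'])),round(k['score'],2)) for k in env.find_in(p,t)][:2])
save(p,'t8')
E
```

```text
t: 28.68
eef_pos: [494.9, -449.5, 17.5]
tcp_rot: [3.141, -0.001, 0.114]
ft_force: [0.5, -0.1, -0.6]
opening: 0.206
grip_force: 30.0
t: 30.42
eef_pos: [459.9, -149.0, 207.2]
tcp_rot: [-3.141, -0.001, 0.117]
ft_force: [0.4, -0.5, -0.1]
opening: 0.348
grip_force: 0.0
turner_whole [(array([532., 310., 154.]), 0.79)]
turner_no_eye [(array([ 464., -375.,   10.]), 0.66)]
turner_half_blade [(array([ 473., -448.,   15.]), 0.64)]
mug [(array([755.,  67.,  43.]), 0.9), (array([ 765., -256.,   21.]), 0.65)]
jar [(array([729., -88.,  98.]), 0.86), (array([ 468., -376.,   10.]), 0.51)]
bowl [(array([ 765., -255.,   23.]), 0.96)]
```

View pics/t8.png

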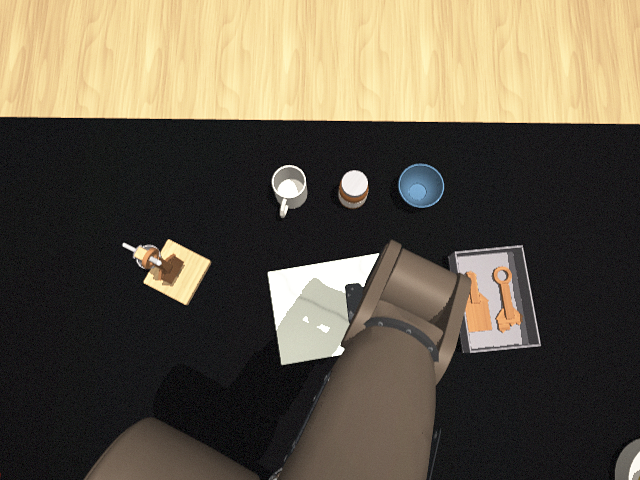

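Picture t8 shows the whole turner hanging on the peg at about (150,258). Both broken turners lie flat in the box at about (478,300) and (505,300), and the mug, jar and bowl have not moved.

```bash
python3 -c "
from cell import env
print(env.job_done())"
```

```text
the job is handed in; nothing more can be done
None
```

The whole turner hangs by its eye on the free peg and both broken ones lie flat inside the grey box; the mug, jar and bowl are where they were, and I handed the job in at about 31 s of the 67 s allowed.

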